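# Change the trays in the UV slide lamp, plug in its interlock and start it

### The arm

A 6-joint arm with a two-finger parallel gripper is mounted at the origin on a cart in front of the work surface, level with it; the furniture and walls round the work are solid. World frame = base frame: x ahead of the robot, y to its left, z up, the work surface at z = 0. Lengths are in m, angles in degrees, forces in N, time in s.
With the tool pointing down it reaches from about 0.275 to 0.825 m from the base axis. Payload 4.9 kg.
Tool frame: the origin (TCP) lies midway between the tips of the shut fingers; the grasp point (between the pads) lies 19 mm behind it (arm.grasp_offset is the z of the grasp point in the tool frame, in m); z points along the fingers, y is the line along which they close (so a half turn about z gives the same grasp; the last joint's range is limited). The gripper opens to 85 mm and grips with 20 to 120 N. Pads are 22 mm wide; open, the fingers measure 114 mm over their backs; the gripper's body (76 mm by 85 mm) begins 54 mm behind the grasp point. The pads swing forward as they close: fully open they stand 13 mm farther back than shut.
Start: joints at [-81.142, 18.69, -11.035, 60.275, 0, 82.311], TCP at [0.157, -0.527, 0.231] pointing down, gripper open.
Joint ranges: [-152.03, 152.03], [-55.5, 102.48], [-74.3, 77.21], [-110.64, 120.58], [-84.22, 78.4], [-180, 180]. Speed limits (degrees/s): [147.25, 147.25, 180, 180, 180, 180].

### API

Orientations are given as [roll, pitch, yaw] about the fixed x, y, z axes, in that order (R = Rz(yaw) Ry(pitch) Rx(roll)).
In Python, from bench import arm, claw, viewer, ticket, status gives the robot as it stands. Calls block until the motion is done:
- arm.move_ptp(position, orientation): joint-space move of the TCP to a pose.
- arm.move_linear(position, velocity=0.15, frame=None): straight line of the TCP; frame=None keeps the orientation; velocity is the mean speed in m/s.
- arm.move_joints(angles): joint-space move.
- claw.open_jaws() and claw.grasp(): open the fingers fully, or close them until they stop; the grip force is fixed at half the most.
- arm.sleep(seconds).
- arm.ik(position, orientation): joint angles nearest the present ones, or None.
- viewer.get_image(name): name is "scene" or "top" or "wrist"; returns a dict with "color" (420x560x3 uint8, red, green, blue), "mtx" (3x3 intrinsics, pixels), "k1" (the pictures are not rectified: a ray, as slopes to the right and down, at radius r is drawn at 1 + k1 r^2 times it, then the intrinsics apply), "world_from_camera" (4x4, takes a point from camera to world coordinates). Camera axes: x right, y down, z forward; pixel columns grow to the right and rows downward; lengths in m; the calibration is good to about 2 mm. A picture is of the moment at which its call begins. There is no depth.
A pose or a line that the arm cannot do raises arm.MotionError and nothing moves.
- ticket.hand_in(): hands the job in; it is judged then, once.
Readings, each from a call of its own:
- status.read_t(): time.
- status.read_joint_positions(): joint angles.
- status.read_dq(): joint speeds.
- status.read_effort(): joint torques, N m.
- status.read_tcp_pos(): TCP position.
- status.read_tcp_rot(): TCP orientation.
- status.read_contact_force(): force on the tool from outside, world axes, zero at the start.
- status.read_ft_torque(): the same for the moment, N m.
- status.read_grip_width(): finger opening in m.
- status.read_gripper_force(): force on a finger pad.
Only numpy, scipy, OpenCV 4.12 (cv2) and the standard library are available. Lean on these libraries where they do the work, as an engineer would, in place of code of your own. Each camera call takes 0.05 s, during which the arm holds its last target. There are 200 camera calls.

### The job

Whatever slide trays are still under the hood of the UV lamp have had their exposure: slide them out and lay them flat in the steel dish, side by side. Load the trays that lie on the bench instead: slide each one nose first along its own bay, under the low hood, fully home against the back stop. Only when that is done, plug the interlock plug fully into the socket on the hood, then press the start button all the way down and let go. Leave the other things on the bench where they are.

Things in the scene. Friction and masses are not known exactly. Their poses are not given: they have to be found in the camera images.
- uv_lamp: UV exposure lamp for slides, fixed on the bench: aluminium bed 246 x 174 mm, top 8 mm above the bench, open in front (x -148 to 0 mm), a low white hood over the rest. Origin on the bench under the middle of the hood's front edge; x: the direction trays slide in, y: left of that, z up. Place varies by some cm, yaw by a few degrees about pi/2 (x is roughly world +y)
- hood_edge (a point): middle of the lower front edge of the hood. The hood spans x 0 to 100, y -87 to 87 mm in the lamp's frame, underside 22 mm and flat top 64 mm above the bench: a tray lying on the bed has 4 mm of air above it
- back_stop (a point): middle of the back stop under the hood, x = 80 mm in the lamp's frame, where the tray noses must come to rest (a tray that is home has its origin at x = 10 mm)
- bay_0 (a point): mouth of the first bay: point on the bed (8 mm above the bench) under the hood's front edge, x 0, y -51 mm in the lamp's frame. Bays are 46 mm wide, between four rails (5 mm wide, 8 mm above the bed, rounded ends at x = -18 mm; middles at y = -76.5, -25.5, 25.5, 76.5 mm) that run on under the hood to the back stop
- bay_1 (a point): the same for the middle bay, y 0
- bay_2 (a point): the same for the third bay, y +51 mm
- socket_hole0 (a point): mouth centre of the interlock socket, a black block 56 x 70 x 20 mm on the hood (mouth 84 mm above the bench): a rectangular hole 33 mm (lamp x) x 47 mm (lamp y), 17 mm deep, with a 2 mm chamfer round the mouth; axes as the lamp's
- start_button_top (a point): middle of the top face of the round grey start push button (28 mm diameter, in a black housing on the hood, beside the socket); it is pressed downwards
- start_button (a joint): travel of the start button: 0 released, 0.006 m fully down; a spring returns it, fully down takes 5 N
- interlock_plug: interlock plug without cable, 62 mm high, 0.09 kg, foot-heavy, standing loose on the bench; origin at the centre of its foot, z up. Foot 30 (x) x 44 (y) mm, 16 mm high; flange 38 x 52 mm from 16 to 22 mm; black grip 24 (x) x 42 (y) mm up to 62 mm. Fits the socket either way round, its x along the lamp's x; fully in, the foot is 16 mm below the mouth and the flange rests on the block
- tray_0: steel slide tray 140 x 42 x 10 mm carrying a glass slide, loose on the bench (may be absent), 0.1 to 0.2 kg, balance point near x = -30 mm. Origin at the centre of its underside; +x to its nose (at x = 70 mm, last 6 mm narrowed to 34 mm). On the tail stands a black grip blade 30 (x) x 12 (y) mm, centred at x = -45 mm, 10 to 60 mm above the underside: lift and slide the tray by it
- tray_1: another tray, same as tray_0 (may be absent). The new trays lie in front of the black incubator (front and handle from x = 0.53 m, right of y = -0.065 m, 85 mm high)
- tray_2: another tray, same as tray_0 (may be absent). The new trays lie in front of the black incubator (front and handle from x = 0.53 m, right of y = -0.065 m, 85 mm high)
- exposed_0: a tray like tray_0, finished: it starts home in the first bay (bay_0) under the hood, its grip blade and tail standing out in front; one or two of the three exposed trays are there
- exposed_1: a tray like tray_0, finished: it starts home in the middle bay (bay_1) under the hood, its grip blade and tail standing out in front; one or two of the three exposed trays are there
- exposed_2: a tray like tray_0, finished: it starts home in the third bay (bay_2) under the hood, its grip blade and tail standing out in front; one or two of the three exposed trays are there
- dish: shallow open dish of steel sheet, 190 (x) x 110 (y) mm, rim 14 mm above the bench, walls and floor 3 mm, fixed; origin at the centre of its underside, to the right of and behind the lamp; its x is roughly world +y. Place and yaw vary a little
- dish_in (a point): centre of the dish's inner floor, 3 mm above the bench, axes as the dish's; room inside 184 x 104 mm, enough for two trays side by side
- timer: white lab timer, 70 x 62 x 18 mm, lying on the left end of the black incubator (85 mm high); stands by, leave alone; origin at the centre of its underside
- vial: small black bottle, 29 mm across, 53 mm high, in front of the PC case (front at x = 0.587 m, left of y = 0.19 m, 108 mm high); stands by, leave alone; origin at the centre of its underside
- bottle: clear reagent bottle, 54 mm across, 114 mm high; stands by, leave alone; origin at the centre of its underside
- petri: petri dish, 60 mm across, 15 mm high; stands by, leave alone; origin at the centre of its underside
- kit_box: white carton, 110 x 50 x 75 mm; stands by, leave alone; origin at the centre of its underside

How it is judged (in metres and radians):
On the way, in this order (a step that is already met when the one before it is completed fails the run):
1. every exposed tray lies flat in the dish and every new tray present lies home in a bay under the hood, nose against the back stop (x of tray_0 in the frame of uv_lamp between 0.0055 and 0.016 m and y of tray_0 in the frame of uv_lamp between -0.075 and 0.075 m and z of each of tray_0, tray_1, tray_2 in the frame of uv_lamp below 0.013 m and angle between each of tray_0, tray_1, tray_2's own z axis and vertical below 0.1 rad and x of tray_1 in the frame of uv_lamp between 0.0055 and 0.016 m and y of tray_1 in the frame of uv_lamp between -0.075 and 0.075 m and x of tray_2 in the frame of uv_lamp between 0.0055 and 0.016 m and y of tray_2 in the frame of uv_lamp between -0.075 and 0.075 m and x of exposed_0 in the frame of dish_in between -0.03 and 0.03 m and y of exposed_0 in the frame of dish_in between -0.037 and 0.037 m and z of each of exposed_0, exposed_1, exposed_2 in the frame of dish_in below 0.006 m and angle between each of exposed_0, exposed_1, exposed_2's own z axis and vertical below 0.06 rad and x of exposed_1 in the frame of dish_in between -0.03 and 0.03 m and y of exposed_1 in the frame of dish_in between -0.037 and 0.037 m and x of exposed_2 in the frame of dish_in between -0.03 and 0.03 m and y of exposed_2 in the frame of dish_in between -0.037 and 0.037 m), for 0.2 s.
2. the interlock plug is fully in its socket (horizontal distance between interlock_plug and socket_hole0 below 0.005 m and z of interlock_plug in the frame of socket_hole0 below -0.0125 m and angle between interlock_plug's own z axis and vertical below 0.08 rad), for 0.2 s.
3. the start button is pressed down (all of step 1 and all of step 2 and value of joint start_button above 0.0042 m), for 0.05 s.
At the end, for the whole second after the job is handed in: Every exposed tray lies flat inside the dish, every new tray present lies flat in a bay under the hood with its nose within 4.5 mm of the back stop, the interlock plug is upright in its socket to within 3.5 mm of full depth, the button is released again and all is still (all of step 1 and all of step 2 and value of joint start_button below 0.0015 m and linear speed of each of tray_0, tray_1, tray_2, exposed_0, exposed_1, exposed_2, interlock_plug below 0.02 m/s and contact force between the fingers and tray_0 below 0.3 N and contact force between the fingers and tray_1 below 0.3 N and contact force between the fingers and tray_2 below 0.3 N and contact force between the fingers and exposed_0 below 0.3 N and contact force between the fingers and exposed_1 below 0.3 N and contact force between the fingers and exposed_2 below 0.3 N); the robot touches nothing.
It fails at once if a bystander (timer, black bottle, reagent bottle, petri dish or carton) was pushed more than 5 cm from its place (distance of any of timer, vial, bottle, petri, kit_box from where it was at the start of the episode above 0.05 m).
It fails at once if the black bottle or the reagent bottle was knocked over (angle between any of vial, bottle's own z axis and vertical above 0.7 rad).
Of tray_0, tray_1, tray_2 only 2 to 3 are there at a start; the rules pass over those that are not, and their reading is None.
Of exposed_0, exposed_1, exposed_2 only 1 to 2 are there at a start; the rules pass over those that are not, and their reading is None.
At some moment in a run one of tray_0, tray_1, tray_2, interlock_plug may be knocked a few centimetres aside while the robot is not near it.
Once in a run the grip may slacken for a moment while it holds something.
It also fails if it takes over 210 s, if anything falls off the work surface, if the arm or the gripper's body presses on something with over 40 N, if the wrist force passes 120 N, or if a joint passes its speed limit or range.

## Working session

There is one attempt and no reset: what is moved stays moved. The work goes in short steps, each a Python script; the robot and the scene stay as the last script left them, time stands still between calls to the robot, and variables do not carry over. Pictures are saved under pics/ and viewed, at most 14 in all, crops included, and the job is handed in when it is done.

```bash
ls; mkdir -p pics
python3 - <<'E'
from bench import viewer,status
import cv2
for n in ("scene","top"):
    d=viewer.get_image(n); cv2.imwrite(f"pics/{n}0.png",d["color"][:,:,::-1]); print(n,d["mtx"].tolist(),d["k1"],d["world_from_camera"].round(4).tolist())
print(status.read_t(),status.read_tcp_pos(),status.read_tcp_rot())
E
```

```text
pics
scene [[449.73754939457984, 0.0, 277.4627559471332], [0.0, 449.73754939457984, 212.40497910663998], [0.0, 0.0, 1.0]] -0.1393317164383836 [[-0.8599, -0.3933, 0.3253, 0.0929], [-0.5103, 0.6494, -0.5638, 0.8544], [0.0105, -0.6508, -0.7592, 1.1195], [0.0, 0.0, 0.0, 1.0]]
top [[523.901558587818, 0.0, 280.5764197158216], [0.0, 523.901558587818, 215.0026924103396], [0.0, 0.0, 1.0]] -0.005231305625159496 [[-0.0283, -0.974, 0.2248, 0.1842], [-0.9996, 0.0282, -0.0036, 0.0674], [-0.0029, -0.2249, -0.9744, 1.5673], [0.0, 0.0, 0.0, 1.0]]
0.1 [ 0.15658274 -0.52669741  0.23057306] [-1.79910310e+02 -1.24730293e-02  1.65494934e+01]
```

View pics/scene0.png

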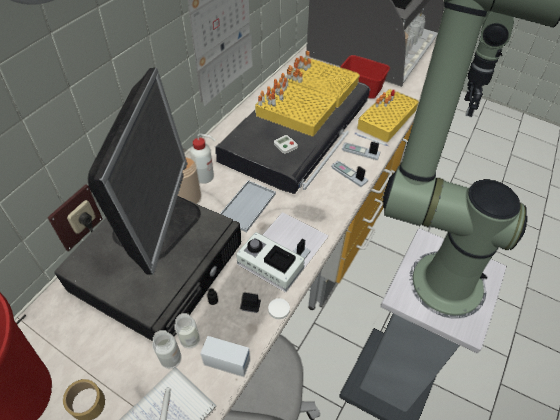

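View pics/top0.png

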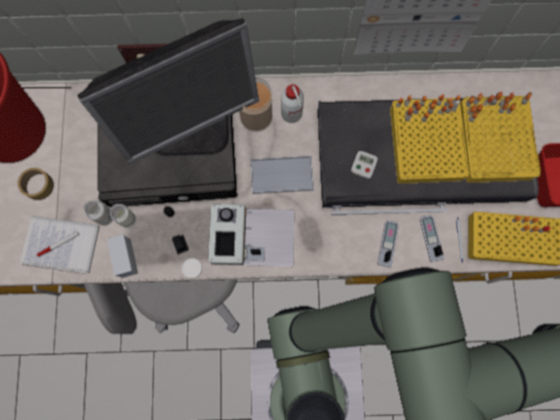

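Top view: the hood is at about (228,235), and its bed to the right at (270,237) has a blade at (256,252). The dish is at (282,175), new trays at (388,243) and (432,238), and the plug at (180,243). I'll zoom in.

Run:
```python
import cv2,numpy as np
im=cv2.imread("pics/top0.png")
a=cv2.resize(im[145:285,160:320],None,fx=5,fy=5,interpolation=cv2.INTER_CUBIC)[:600*7//6]
cv2.imwrite("pics/c1.png",cv2.resize(im[150:270,160:320],(800,600),interpolation=cv2.INTER_CUBIC))
cv2.imwrite("pics/c2.png",cv2.resize(im[210:270,370:470],(800,480),interpolation=cv2.INTER_CUBIC))
```

```text
(no output)
```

View pics/c1.png

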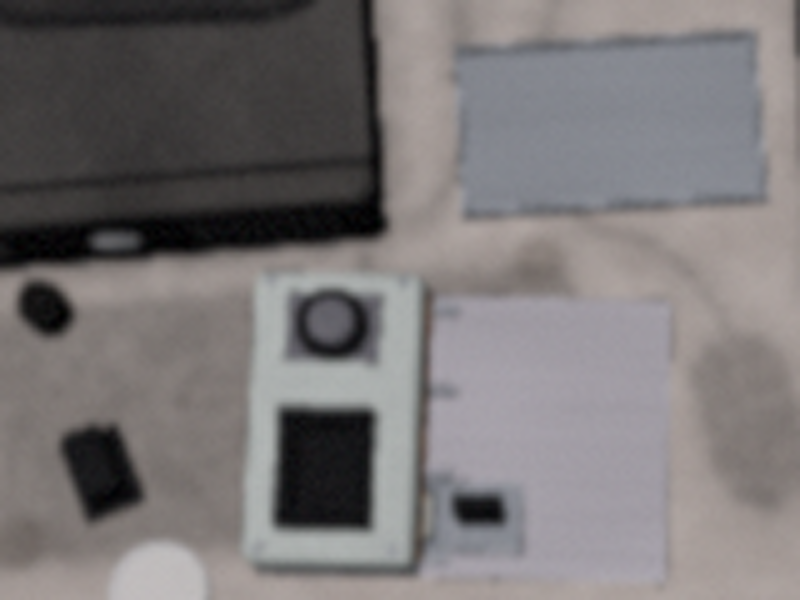

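View pics/c2.png

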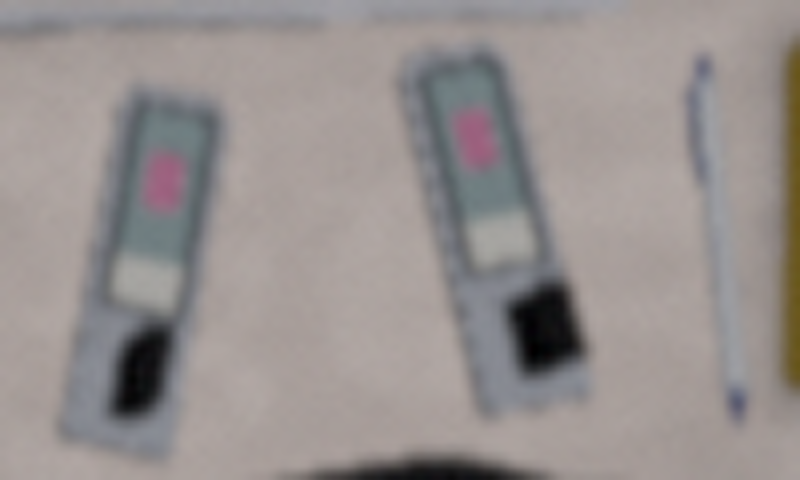

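The crops show one exposed tray, in bay_2 (blade at crop c1 (478,508)), and two new trays with noses towards +x. I'll fit the poses from the corner clicks.

```bash
cat > lib.py <<'E'
import numpy as np, cv2
from scipy.optimize import least_squares
from bench import arm, claw, viewer, ticket, status
def cam(n):
    d=viewer.get_image(n); return d
def dist(d): return np.array([d["k1"],0,0,0,0.])
def project(d,P):
    T=np.linalg.inv(d["world_from_camera"]); 
    return cv2.projectPoints(np.float64(P).reshape(-1,3),cv2.Rodrigues(T[:3,:3])[0],T[:3,3],d["mtx"],dist(d))[0].reshape(-1,2)
def unproj(d,px,z):
    n=cv2.undistortPoints(np.float64(px).reshape(-1,1,2),d["mtx"],dist(d)).reshape(-1,2)
    W=np.array(d["world_from_camera"]); r=np.c_[n,np.ones(len(n))]@W[:3,:3].T
    z=np.broadcast_to(z,len(n)); s=(z-W[2,3])/r[:,2]
    return W[:3,3]+s[:,None]*r
def place(pose,P):
    x,y,a=pose; P=np.float64(P).reshape(-1,3); c,s=np.cos(a),np.sin(a)
    return np.c_[x+c*P[:,0]-s*P[:,1],y+s*P[:,0]+c*P[:,1],P[:,2]]
def fit(d,pts,px,p0):
    px=np.float64(px)
    r=least_squares(lambda p:(project(d,place(p,pts))-px).ravel(),p0,loss="soft_l1",x_scale=[.01,.01,.1])
    e=np.linalg.norm(project(d,place(r.x,pts))-px,axis=1)
    return r.x,e
SOCK=[]
def snap(n,f):
    d=cam(n); cv2.imwrite("pics/"+f+".png",d["color"][:,:,::-1]); np.save("pics/"+f+".npy",d,allow_pickle=True); return d
E
python3 - <<'E'
from lib import *
d=snap("top","top1"); w=snap("wrist","w0")
R=np.array(w["world_from_camera"]);print("wristcam",R.round(3).tolist(),w["mtx"][0].round(1),w["k1"],status.read_tcp_pos(),status.read_tcp_rot())
c1=lambda p:np.float64(p)/5+[160,150]
c2=lambda p:np.float64(p)/8+[370,210]
px=c1([(258,275),(424,284),(412,566),(248,560),(668,302),(663,582)])
L,e=fit(d,[(100,-87,64),(0,-87,64),(0,87,64),(100,87,64),(-146,-87,8),(-146,87,8)]/np.float64(1000),px,[.4,.0,1.57]);print("lamp",L.round(4),np.degrees(L[2]),e.round(2))
s=unproj(d,c1([(280,408),(372,410),(370,526),(274,524)]),.084);b=unproj(d,c1([(332,322)]),.09)
inv=lambda P:(P[:,:2]-L[:2])@np.array([[np.cos(L[2]),-np.sin(L[2])],[np.sin(L[2]),np.cos(L[2])]])
print("sock lamp",inv(s).round(4).tolist(),inv(s).mean(0),"btn",inv(b))
D,e=fit(d,[(95,-55,14),(95,55,14),(-95,55,14),(-95,-55,14)]/np.float64(1000),c1([(458,52),(465,214),(768,200),(757,35)]),[.5,0,1.57]);print("dish",D.round(4),e.round(2))
T=np.array([(-70,21,10),(-70,-21,10),(70,17,10),(70,-17,10)])/1000.
for q in ([(62,435),(165,455),(130,90),(220,102)],[(485,415),(585,395),(405,60),(500,48)]):
    t,e=fit(d,T,c2(q),[.45,-.3,0]);print("tray",t.round(4),np.degrees(t[2]),e.round(2))
print("plug",unproj(d,c1([(100,470)]),.03),"vial",unproj(d,c1([(45,305)]),.03),"petri",unproj(d,c1([(160,592)]),.015))
print("blade",inv(unproj(d,c1([(478,508)]),.068)))
E
```

```text
wristcam [[0.286, -0.907, -0.309, 0.237], [-0.958, -0.271, -0.09, -0.504], [-0.002, 0.321, -0.947, 0.372], [0.0, 0.0, 0.0, 1.0]] [377.4   0.  284.1] -0.05453055422545122 [ 0.15659089 -0.52688676  0.23079898] [-1.79939944e+02 -7.37953043e-03  1.65468592e+01]
lamp [0.4776 0.1706 1.5243] 87.33733643249862 [0.73 1.81 0.58 1.61 0.28 0.72]
sock lamp [[0.0792, -0.0014], [0.0261, -0.0012], [0.0247, 0.0663], [0.0796, 0.0661]] [0.05237734 0.03243467] btn [[ 0.05063489 -0.051514  ]]
dish [0.6699 0.0524 1.5953] [0.95 0.95 0.73 0.66]
tray [ 0.446  -0.2593 -0.2432] -13.933058072401106 [0.66 0.9  1.07 0.24]
tray [ 0.4577 -0.3921  0.1366] 7.828282527706967 [0.66 0.99 0.59 0.97]
plug [[0.45905675 0.36347019 0.03      ]] vial [[0.56106596 0.39820015 0.03      ]] petri [[0.38714022 0.32958171 0.015     ]]
blade [[-0.03587849  0.05228324]]
```

```bash
cat >> lib.py <<'E'
L0=np.array([.4776,.1706,1.5243]); D0=np.array([.6699,.0524,1.5953])
def pose(p,yaw): return [float(v) for v in p],[180.,0.,float(yaw)]
def ptp(p,yaw): arm.move_ptp(*pose(p,yaw))
E
python3 - <<'E'
from lib import *
for p in ([.478,.13,.25],[.42,.13,.029],[.67,.0,.024],[.4,-.25,.021],[.45,.36,.03],[.44,.22,.2]):
    for y in (-93,-14,87,177,8,): 
        q=arm.ik(*pose(p,y)); print(p,y,None if q is None else np.round(q,0))
ptp([.478,.14,.25],87)
snap("wrist","w1"); snap("top","top2"); print(status.read_t())
E
```

```text
[0.478, 0.13, 0.25] -93 [  7.  12. -17.  61.   0. -80.]
[0.478, 0.13, 0.25] -14 [   7.   12.  -17.   61.    0. -159.]
[0.478, 0.13, 0.25] 87 [  7.  12. -17.  61.   0. 100.]
[0.478, 0.13, 0.25] 177 [  7.  12. -17.  61.   0.  10.]
[0.478, 0.13, 0.25] 8 [  7.  12. -17.  61.   0. 179.]
[0.42, 0.13, 0.029] -93 [  8.  22. -42.  26.   0. -79.]
[0.42, 0.13, 0.029] -14 [   8.   22.  -42.   26.    0. -158.]
[0.42, 0.13, 0.029] 87 [  8.  22. -42.  26.   0. 101.]
[0.42, 0.13, 0.029] 177 [  8.  22. -42.  26.   0.  11.]
[0.42, 0.13, 0.029] 8 [  8.  22. -42.  26.   0. 180.]
[0.67, 0.0, 0.024] -93 [ -6.  42.  -5.  43.   0. -93.]
[0.67, 0.0, 0.024] -14 [  -6.   42.   -5.   43.    0. -172.]
[0.67, 0.0, 0.024] 87 [-6. 42. -5. 43.  0. 87.]
[0.67, 0.0, 0.024] 177 [-6. 42. -5. 43.  0. -3.]
[0.67, 0.0, 0.024] 8 [ -6.  42.  -5.  43.   0. 166.]
[0.4, -0.25, 0.021] -93 [ -41.   26.  -37.   27.    0. -128.]
[0.4, -0.25, 0.021] -14 [-41.  26. -37.  27.   0. 153.]
[0.4, -0.25, 0.021] 87 [-41.  26. -37.  27.   0.  52.]
[0.4, -0.25, 0.021] 177 [-41.  26. -37.  27.   0. -38.]
[0.4, -0.25, 0.021] 8 [-41.  26. -37.  27.   0. 131.]
[0.45, 0.36, 0.03] -93 [ 31.  33. -21.  36.   0. -56.]
[0.45, 0.36, 0.03] -14 [  31.   33.  -21.   36.    0. -135.]
[0.45, 0.36, 0.03] 87 [ 31.  33. -21.  36.   0. 124.]
[0.45, 0.36, 0.03] 177 [ 31.  33. -21.  36.   0.  34.]
[0.45, 0.36, 0.03] 8 [  31.   33.  -21.   36.    0. -157.]
[0.44, 0.22, 0.2] -93 [ 18.  14. -22.  54.   0. -69.]
[0.44, 0.22, 0.2] -14 [  18.   14.  -22.   54.    0. -148.]
[0.44, 0.22, 0.2] 87 [ 18.  14. -22.  54.   0. 111.]
[0.44, 0.22, 0.2] 177 [ 18.  14. -22.  54.   0.  21.]
[0.44, 0.22, 0.2] 8 [  18.   14.  -22.   54.    0. -170.]
2.9167
```

View pics/w1.png

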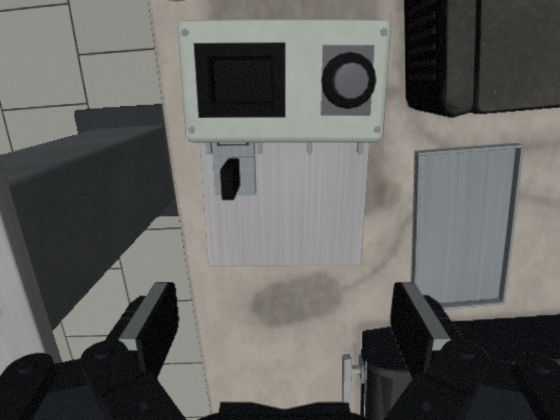

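The wrist view shows the hood with the socket hole at about (242,82) and the button at (348,80). The rail ends are near (259,150), (309,152) and (359,152), the exposed blade at (230,178), and the dish spans (412–521,145–307). Next I'll refine the fit from this view.

Run:
```python
from lib import *
d=np.load("pics/w1.npy",allow_pickle=True).item()
M=np.float64
for nm,pts,px in (("lamp",[(-18,76.5,16),(-18,25.5,16),(-18,-25.5,16),(-18,-76.5,16),(-146,87,8),(-146,-87,8),(0,87,64),(0,-87,64),(100,87,64),(100,-87,64)],[(209,153),(259,152),(309.5,152),(360,152),(208,267),(361,266),(187,142),(388,142),(181,21),(390,20)]),):
    L,e=fit(d,M(pts)/1000,px,L0);print(nm,L.round(4),np.degrees(L[2]),e.round(1))
D,e=fit(d,M([(95,-55,14),(95,55,14),(-95,55,14),(-95,-55,14)])/1000,[(521,145),(415,150),(412,307),(505,302)],D0);print("dish",D.round(4),e.round(1))
inv=lambda P:(P[:,:2]-L[:2])@np.array([[np.cos(L[2]),-np.sin(L[2])],[np.sin(L[2]),np.cos(L[2])]])
s=unproj(d,[(194,43),(285,42),(285,117),(197,118)],.084);print(s.mean(0),inv(s).round(4).tolist(),inv(s).mean(0))
print("btn",inv(unproj(d,[(349,79)],.09)))
# sub-pixel edges near bed front & rails on gray profile
g=cv2.cvtColor(d["color"],cv2.COLOR_RGB2GRAY).astype(int)
print(g[149,195:375].tolist())
im=cv2.imread("pics/w1.png")[130:280,180:380]; cv2.imwrite("pics/z1.png",cv2.resize(im,(800,600),interpolation=cv2.INTER_CUBIC))
```

```text
lamp [0.4823 0.1715 1.5164] 86.88171332778096 [0.3 1.4 1.6 1.9 2.8 1.6 2.  3.1 6.  5.2]
dish [0.672  0.0569 1.6131] [3.9 0.4 3.7 1. ]
[0.44999781 0.22450353 0.084     ] [[0.079, 0.0694], [0.0794, 0.0004], [0.0236, 0.0002], [0.0229, 0.0707]] [0.051211   0.03517591]
btn [[ 0.05275562 -0.04841776]]
[148, 153, 153, 155, 153, 148, 148, 151, 154, 153, 152, 138, 130, 133, 127, 111, 74, 102, 127, 127, 131, 130, 126, 124, 127, 125, 126, 131, 132, 130, 129, 130, 127, 131, 127, 129, 123, 128, 127, 132, 129, 130, 128, 129, 132, 128, 129, 133, 131, 133, 131, 130, 126, 130, 129, 129, 129, 126, 114, 103, 135, 144, 138, 132, 130, 126, 123, 137, 151, 148, 151, 152, 151, 151, 150, 151, 152, 154, 155, 156, 153, 151, 148, 147, 151, 153, 154, 151, 154, 154, 154, 155, 153, 155, 153, 152, 154, 155, 155, 156, 154, 156, 157, 154, 156, 155, 155, 154, 153, 154, 156, 141, 125, 133, 131, 129, 128, 140, 152, 153, 152, 150, 149, 152, 155, 153, 155, 154, 152, 150, 152, 155, 154, 148, 155, 149, 151, 151, 154, 151, 153, 151, 150, 149, 149, 152, 151, 150, 149, 149, 147, 151, 151, 147, 147, 145, 146, 145, 146, 146, 146, 129, 96, 109, 131, 128, 129, 126, 141, 146, 150, 150, 148, 133, 124, 125, 120, 122, 123, 122]
```

View pics/z1.png

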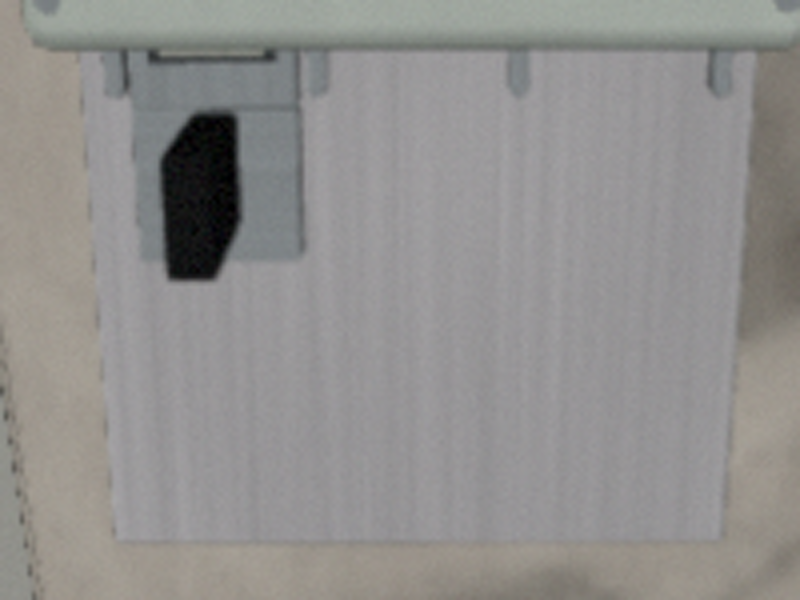

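Run:
```python
from lib import *
d=np.load("pics/w1.npy",allow_pickle=True).item()
t=np.load("pics/top2.npy",allow_pickle=True).item()
M=np.float64
print(np.array(d["world_from_camera"]).round(4).tolist(),status.read_tcp_pos(),status.read_tcp_rot())
H=M([(-18,76.5,16),(-18,25.5,16),(-18,-25.5,16),(-18,-76.5,16),(-148,87,8),(-148,-87,8)])/1000
hp=M([(209,153.75),(259.5,153.75),(309.5,153.75),(359.5,153.75),(209,265),(360.5,265)])
K=M([(0,87,64),(0,-87,64),(100,87,64),(100,-87,64)])/1000
kp=M([(187,142),(388,142),(181,21),(390,20)])
L,e=fit(d,H,hp,L0);print(L.round(4),e.round(1));print((project(d,place(L,H))-hp).round(1).tolist());print((project(d,place(L,K))-kp).round(1).tolist())
S=M([(x,y,84) for x,y in ((79,70),(79,0),(23,0),(23,70))])/1000
print((project(d,place(L,S))-M([(194,43),(285,42),(285,117),(197,118)])).round(1).tolist())
# joint: allow camera rotation correction
A=np.r_[H,K];ap=np.r_[hp,kp]
import copy
def res(p):
    q=copy.copy(d);W=np.array(d["world_from_camera"]).copy();W[:3,:3]=cv2.Rodrigues(p[3:6])[0]@W[:3,:3];W[2,3]+=p[6];q["world_from_camera"]=W
    return np.r_[(project(q,place(p[:3],A))-ap).ravel(),p[3:6]/.01,p[6]/.003]
r=least_squares(res,np.r_[L,0,0,0,0],x_scale=.01);print(r.x.round(4),r.fun.round(1))
c1=lambda p:np.float64(p)/5+[160,150]
print("top:",(project(t,place(L,np.r_[K,H[4:]]))-c1([(412,566),(424,284),(248,560),(258,275),(663,582),(668,302)])).round(1).tolist())
```

```text
[[0.9986, -0.05, -0.0169, 0.4841], [-0.0528, -0.9456, -0.3209, 0.222], [0.0, 0.3214, -0.9469, 0.3917], [0.0, 0.0, 0.0, 1.0]] [0.4782501  0.13933609 0.24996545] [1.79998995e+02 8.47893332e-03 8.69259551e+01]
[0.4817 0.1713 1.5192] [0.7 0.5 0.5 1.1 1.5 1.2]
[[-0.7, -0.1], [-0.5, -0.3], [0.4, -0.3], [1.1, -0.3], [-1.0, 1.1], [0.7, 1.0]]
[[-2.5, 1.3], [-3.5, 1.0], [-5.9, -2.9], [3.7, -2.2]]
[[-1.8, 0.5], [-0.6, 0.8], [-0.5, 1.0], [0.1, 0.3]]
[ 0.4859  0.1746  1.5183  0.0115 -0.009   0.      0.0065] [ 1.1 -0.   0.7 -0.2  0.8 -0.3  0.6 -0.3  0.2  0.6  0.3 -0.   0.4  0.8
 -4.1  0.5 -2.2 -1.1  2.6  0.2  1.1 -0.9  0.   2.2]
top: [[0.1, -1.1], [-0.0, -3.2], [-1.7, -0.7], [-0.5, -2.1], [0.7, -0.6], [0.8, -1.2]]
```

```bash
cat >> lib.py <<'E'
L=np.array([.4815,.1713,1.5192]); D=np.array([.671,.0547,1.604])
LY=np.degrees(L[2]); GO=.042  # grip point at tray x=-GO
def lp(x,y,z): return place(L,[(x,y,z)])[0]
def lin(p,v=.15): arm.move_linear([float(a) for a in p],velocity=v)
def st(m=""):
    print(m,"t",round(status.read_t(),1),"F",np.round(status.read_contact_force(),1),"w",round(status.read_grip_width(),4),"tcp",np.round(status.read_tcp_pos(),4))
E
python3 - <<'E'
from lib import *
print(project(np.load("pics/w1.npy",allow_pickle=True).item(),[status.read_tcp_pos()]))
y=.051; xg=.010-GO
ptp(lp(xg,y,.13),LY); lin(lp(xg,y,.029),.1); st("down")
claw.grasp(); st("grip")
lin(lp(xg-.03,y,.0295),.08); st("slid")
lin(lp(xg-.112,y,.030),.12); st("out")
lin(lp(xg-.112,y,.09)); st("up")
snap("wrist","w2")
E
```

```text
[[280.67675367 285.95241951]]
down t 4.7 F [-1.  -0.9  0.6] w 0.0852 tcp [0.4295 0.1421 0.0295]
grip t 5.3 F [-0.9 -0.7  2.4] w 0.0114 tcp [0.429  0.142  0.0292]
slid t 5.8 F [ 0.5 -0.4 -1.1] w 0.0112 tcp [0.4272 0.1117 0.0294]
out t 6.7 F [ 0.4 -0.5 -0.5] w 0.0111 tcp [0.4231 0.0305 0.03  ]
up t 7.2 F [-0.1  0.5 -1.5] w 0.0112 tcp [0.4231 0.0306 0.0898]
```

View pics/w2.png

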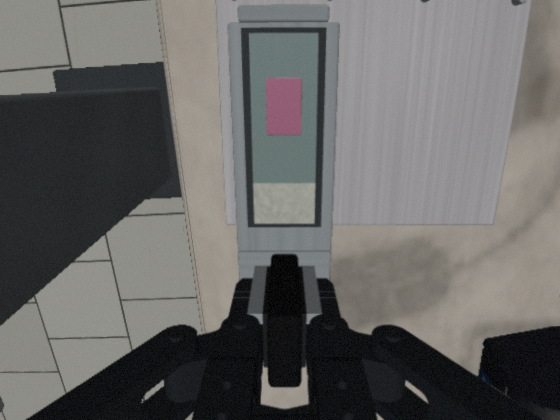

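The tray is held straight: it runs vertically in the image, nose at row 8, blade between the pads at (285,310). Now into the dish.

```bash
cat >> lib.py <<'E'
def dp(x,y,z): return place(D,[(x,y,z)])[0]
E
python3 - <<'E'
from lib import *
dy=np.degrees(D[2])
q=dp(-GO,0,.09)
ptp([.52,-.005,.09],dy);lin(q,.2); st("over")
lin(dp(-GO,0,.0255),.08); st("low")
for z in (.0245,.0235,.0225):
    lin(dp(-GO,0,z),.03); st(z)
    if abs(status.read_contact_force()[2])>6: break
claw.open_jaws(); lin(dp(-GO,0,.13),.15); st("up")
ptp([.40,-.30,.25],0); arm.sleep(.1); snap("wrist","w3"); snap("top","top3"); st()
E
```

```text
over t 8.7 F [-0.4  0.  -1.7] w 0.0116 tcp [0.6707 0.0131 0.0894]
low t 9.7 F [-0.8 -0.2 -1.7] w 0.0112 tcp [0.6726 0.0127 0.0255]
0.0245 t 9.9 F [ 0.5  0.6 -0.9] w 0.0117 tcp [0.6725 0.0127 0.0246]
0.0235 t 10.2 F [-1.5 -0.2  3.3] w 0.0114 tcp [0.6728 0.0127 0.0242]
0.0225 t 10.4 F [-3.2  0.  10.8] w 0.0113 tcp [0.6728 0.0127 0.0242]
up t 12.0 F [-0.7  0.3 -0.2] w 0.085 tcp [0.6717 0.0127 0.1291]
 t 13.8 F [-0.6  0.   0. ] w 0.0852 tcp [ 0.4005 -0.2995  0.2497]
```

View pics/w3.png

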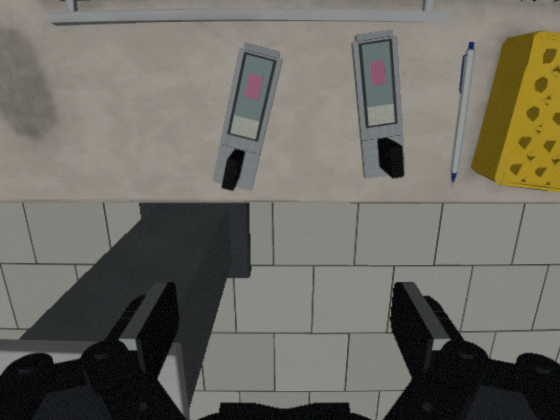

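Two trays: A with tail corners (214,186),(250,190) and nose about (264,46); B with tail (365,177),(404,176) and nose about (376,33). There is no third tray. I'll fit and segment the outlines for precision.

```bash
cat >> lib.py <<'E'
TR=np.array([(-70,21,10),(-70,-21,10),(70,17,10),(70,-17,10),(64,21,10),(64,-21,10)])/1000.
def fit_tray_line(d,px,p0,z0=0.): return fit(d,TR[:len(px)]+[0,0,z0],px,p0)
E
python3 - <<'E'
from lib import *
d=np.load("pics/w3.npy",allow_pickle=True).item();t=np.load("pics/top3.npy",allow_pickle=True).item()
for nm,px,p0 in (("A",[(214,187),(250,190),(248,43),(281,51)],[.446,-.259,-.243]),("B",[(365,177),(404,177),(354,36),(397,32)],[.4577,-.3921,.1366])):
    p,e=fit_tray_line(d,px,p0);print(nm,p.round(4),np.degrees(p[2]).round(1),e.round(1),"predicted from top fit:",project(d,place(p0,TR[:4])).round(0).tolist(), "blade top", project(d,place(p,[(-.045,0,.06)])))
cv2.imwrite("pics/z3.png",cv2.resize(cv2.imread("pics/w3.png")[20:200,190:430],(800,600),interpolation=cv2.INTER_CUBIC))
E
```

```text
A [ 0.4479 -0.263  -0.2478] -14.2 [5.5 2.8 1.7 1.1] predicted from top fit: [[210.0, 183.0], [249.0, 193.0], [242.0, 45.0], [277.0, 54.0]] blade top [[231.52371371 175.12384206]]
B [ 0.4587 -0.3951  0.1239] 7.1 [3.7 1.1 5.7 1.2] predicted from top fit: [[362.0, 182.0], [402.0, 177.0], [355.0, 38.0], [392.0, 33.0]] blade top [[397.17261381 165.02726473]]
```

View pics/z3.png

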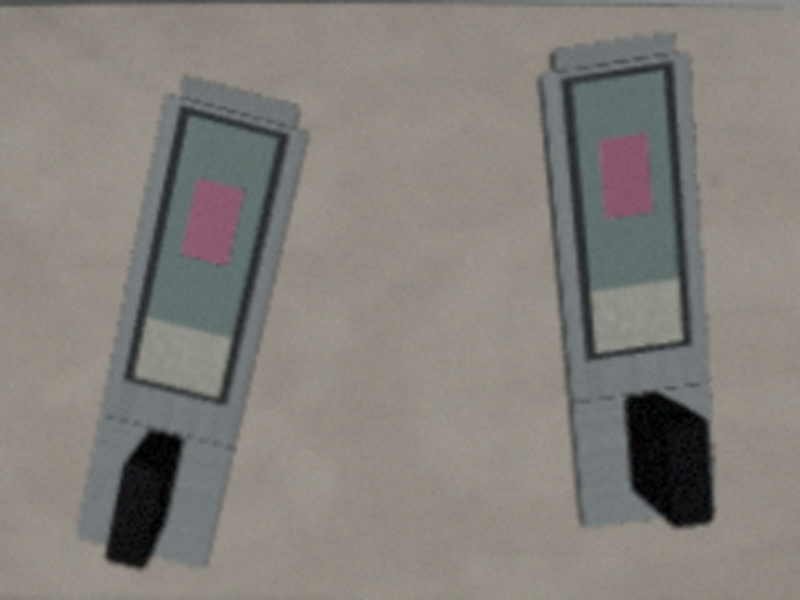

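```bash
cat >> lib.py <<'E'
def pick(p,off=0):
    """p: tray pose (x,y,yaw rad) on bench"""
    yaw=np.degrees(p[2]); g=place(p,[(-GO,0,0)])[0]
    ptp(g+[0,0,.13],yaw); lin(g+[0,0,.0215],.12); claw.grasp(); st("grip"); lin(g+[0,0,.06],.1); st("lift")
    lin([.40,min(-.02,g[1]+.3),.06],.2); ptp([.40,-.02,.06],LY); st("turned")
def load(yb,xin=-.136):
    lin(lp(xin,yb,.06),.15); lin(lp(xin,yb,.0305),.08); st("at mouth")
    push(yb,xin)
def push(yb,xin,z=.0302):
    for x in np.r_[np.arange(xin+.012,-.042,.012),-.040,-.037,-.035,-.033,-.031,-.029,-.027,-.025]:
        lin(lp(x,yb,z),.06); F=status.read_contact_force()
        u=np.array([np.cos(L[2]),np.sin(L[2])]); fx=F[:2]@u; fy=F[:2]@[-u[1],u[0]]
        print(round(x,3),"fx %.1f fy %.1f fz %.1f"%(fx,fy,F[2]),"w",round(status.read_grip_width(),4))
        if fx<-10 or abs(fy)>15 or abs(F[2])>20: break
E
python3 - <<'E'
from lib import *
d=np.load("pics/w3.npy",allow_pickle=True).item()
A=fit_tray_line(d,[(213.4,181.4),(252.4,189.8),(244.6,43.1),(280,52.4),(239.5,48.5),(282.4,59)],[.446,-.259,-.243])
B=fit_tray_line(d,[(364.6,177.5),(403.6,171.5),(355.6,35),(392.2,30.2),(352.3,42.5),(397,37.1)],[.458,-.392,.137])
print(A,B)
pick(A[0])
snap("wrist","w4"); snap("top","top4")
E
```

```text
(array([ 0.44777974, -0.26212041, -0.23794478]), array([0.64151199, 1.38962195, 0.50838756, 0.72139671, 0.39022588,
       0.35129008])) (array([ 0.46029659, -0.39316292,  0.14809406]), array([1.94463383, 2.3859516 , 0.32809537, 0.5089402 , 0.17909659,
       1.20501001]))
grip t 16.1 F [ 0.3 -0.6  3.4] w 0.0113 tcp [ 0.4071 -0.2523  0.0217]
lift t 16.6 F [-1.   0.7 -1.7] w 0.0112 tcp [ 0.4069 -0.2522  0.0599]Traceback (most recent call last):
  File "<stdin>", line 6, in <module>
  File "lib.py", line 42, in pick
    lin([.40,min(-.02,g[1]+.3),.06],.2); ptp([.40,-.02,.06],LY); st("turned")
    ~~~^^^^^^^^^^^^^^^^^^^^^^^^^^^^^^^^
  File "lib.py", line 32, in lin
    def lin(p,v=.15): arm.move_linear([float(a) for a in p],velocity=v)
                      ~~~~~~~~~~~~~~~^^^^^^^^^^^^^^^^^^^^^^^^^^^^^^^^^^
bench.MotionError: the arm cannot follow that straight line within its joint ranges
```

```bash
cat >> lib.py <<'E'
def turn():
    y=status.read_tcp_pos()[1]
    lin([.37,y,.06],.15); ptp([.36,(y-.02)/2,.06],40); ptp([.40,-.02,.06],LY); st("turned")
def pick(p):
    yaw=np.degrees(p[2]); g=place(p,[(-GO,0,0)])[0]
    ptp(g+[0,0,.13],yaw); lin(g+[0,0,.0215],.12); claw.grasp(); st("grip"); lin(g+[0,0,.06],.1); st("lift"); turn()
E
python3 - <<'E'
from lib import *
turn()
snap("wrist","w4"); snap("top","top4")
E
```

```text
turned t 18.3 F [-0.1  0.1 -1. ] w 0.0114 tcp [ 0.401  -0.0204  0.06  ]
```

View pics/w4.png

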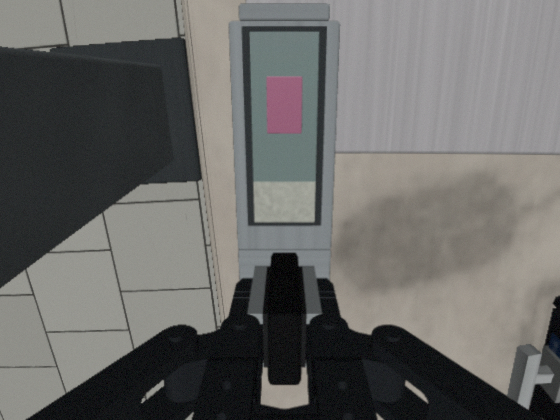

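The held tray looks just like the exposed one did (straight, nose at row 6). Loading it into bay_0.

Run:
```python
from lib import *
load(-.051); st("home?"); snap("wrist","w5")
```

```text
at mouth t 20.0 F [ 0.2  0.1 -0.9] w 0.0115 tcp [0.5248 0.0327 0.0301]
-0.124 fx 0.1 fy -0.7 fz -1.7 w 0.011
-0.112 fx -0.6 fy -0.2 fz -2.2 w 0.0112
-0.1 fx -0.2 fy 0.1 fz -0.9 w 0.0114
-0.088 fx 0.4 fy 0.5 fz -0.7 w 0.0114
-0.076 fx -0.6 fy -0.3 fz -1.7 w 0.0115
-0.064 fx -0.3 fy 0.6 fz -2.0 w 0.0112
-0.052 fx 0.6 fy 0.2 fz -2.8 w 0.0114
-0.04 fx -0.1 fy -0.2 fz -2.0 w 0.0115
-0.037 fx -0.7 fy -0.0 fz -0.5 w 0.0111
-0.035 fx -0.5 fy 0.2 fz -1.2 w 0.0113
-0.033 fx -0.2 fy -0.8 fz -1.7 w 0.0113
-0.031 fx -2.8 fy -0.1 fz -0.7 w 0.0115
-0.029 fx -8.2 fy -0.0 fz 2.1 w 0.0112
-0.027 fx -14.5 fy 1.5 fz 5.5 w 0.0115
home? t 24.3 F [ -2.2 -14.4   5.5] w 0.0115 tcp [0.5309 0.1375 0.0306]
```

```bash
cat >> lib.py <<'E'
def release(yb):
    lin(lp(-.0285,yb,.0288),.03); st("press"); claw.open_jaws(); st("open"); lin(lp(-.032,yb,.13),.15)
E
python3 - <<'E'
from lib import *
release(-.051)
ptp([.40,.0,.25],LY);snap("wrist","w5b")
ptp([.42,-.36,.22],0); arm.sleep(.1); d=snap("wrist","w6"); st()
z=cv2.imread("pics/w5b.png"); y=cv2.imread("pics/w6.png")
cv2.imwrite("pics/v6.png",np.hstack([cv2.resize(z,(400,300)),cv2.resize(y,(400,300))]))
p=[.4603,-.3932,.148]; print(project(d,place(p,TR)).round(0).tolist())
E
```

```text
press t 24.6 F [ -2.3 -12.    7.6] w 0.0115 tcp [0.5312 0.1373 0.0295]
open t 25.3 F [-0.8 -0.7 -0.2] w 0.0854 tcp [0.5309 0.1403 0.0288]
 t 28.6 F [-0.5  0.1 -0.7] w 0.0856 tcp [ 0.4206 -0.3589  0.2203]
[[308.0, 206.0], [351.0, 201.0], [293.0, 55.0], [332.0, 49.0], [289.0, 63.0], [337.0, 56.0]]
```

View pics/v6.png

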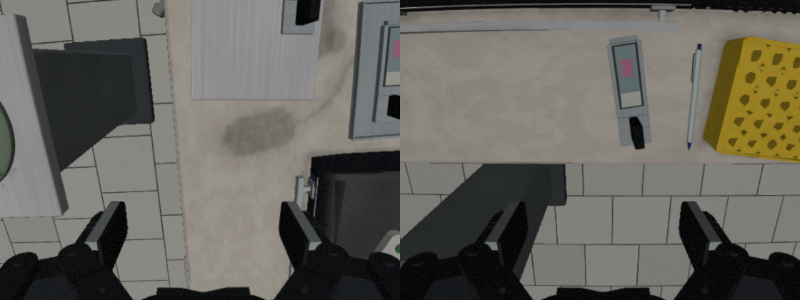

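Tray B is where it was predicted (nose px (293–332,52), tail (308–351,203)), and tray A sits in bay_0. The exposed tray is visible in the dish. Picking B for bay_2.

Run:
```python
from lib import *
pick([.4603,-.3932,.148])
snap("wrist","w7"); snap("top","top7")
a=cv2.imread("pics/w7.png"); b=cv2.imread("pics/w4.png")
cv2.imwrite("pics/v7.png",np.hstack([cv2.resize(a,(400,300)),cv2.resize(b,(400,300))]))
```

```text
grip t 30.7 F [-0.2 -0.3  0.4] w 0.0116 tcp [ 0.4188 -0.3995  0.0216]
lift t 31.3 F [-1.5  0.1 -1.8] w 0.0113 tcp [ 0.4188 -0.3994  0.06  ]
turned t 33.3 F [-0.8 -0.6 -1.2] w 0.011 tcp [ 0.4011 -0.0213  0.0601]
```

View pics/v7.png

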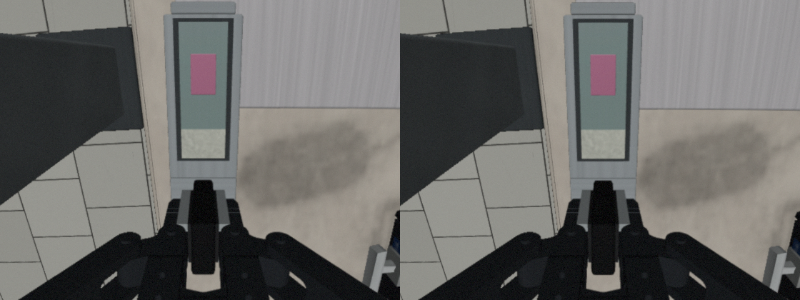

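Both grips look the same. Loading bay_2, then looking at the plug.

Run:
```python
from lib import *
load(.051); st("home?")
F=status.read_contact_force()
if F[1]<-9 and status.read_tcp_pos()[1]>.12:
    release(.051)
    q=[.43,.16,.25]; ptp(q,LY); snap("wrist","w8a")
    ptp([.44,.33,.19],LY); arm.sleep(.1); snap("wrist","w8"); snap("top","top8"); st()
    a=cv2.imread("pics/w8a.png"); b=cv2.imread("pics/w8.png")
    cv2.imwrite("pics/v8.png",np.hstack([cv2.resize(a,(400,300)),cv2.resize(b,(400,300))]))
```

```text
at mouth t 34.5 F [-0.4  0.2 -1.4] w 0.0113 tcp [0.4231 0.0375 0.0303]
-0.124 fx -0.1 fy -0.6 fz -1.6 w 0.0116
-0.112 fx -0.1 fy -1.4 fz -1.1 w 0.0111
-0.1 fx 0.4 fy -0.8 fz -0.4 w 0.0113
-0.088 fx -0.7 fy -0.1 fz -0.7 w 0.0114
-0.076 fx -0.1 fy -0.3 fz -1.6 w 0.0114
-0.064 fx -0.1 fy 0.1 fz -1.0 w 0.0116
-0.052 fx 0.4 fy 0.1 fz -1.4 w 0.0117
-0.04 fx -0.4 fy 0.1 fz -1.7 w 0.0112
-0.037 fx 0.5 fy -0.8 fz -1.2 w 0.0113
-0.035 fx -0.1 fy -0.4 fz -2.2 w 0.0111
-0.033 fx -0.1 fy 0.2 fz -1.2 w 0.0116
-0.031 fx -3.9 fy 0.6 fz 1.0 w 0.0114
-0.029 fx -10.2 fy 0.2 fz 3.7 w 0.0114
home? t 38.6 F [ -0.7 -10.2   3.7] w 0.0114 tcp [0.4289 0.1425 0.0303]
press t 38.8 F [ -3.5 -14.   11.7] w 0.0114 tcp [0.429  0.1423 0.0295]
open t 39.5 F [ 0.6 -0.3 -0.1] w 0.0851 tcp [0.4291 0.1456 0.0288]
 t 41.9 F [-0.5 -0.2  0.2] w 0.0853 tcp [0.4407 0.3287 0.1908]
```

View pics/w8.png

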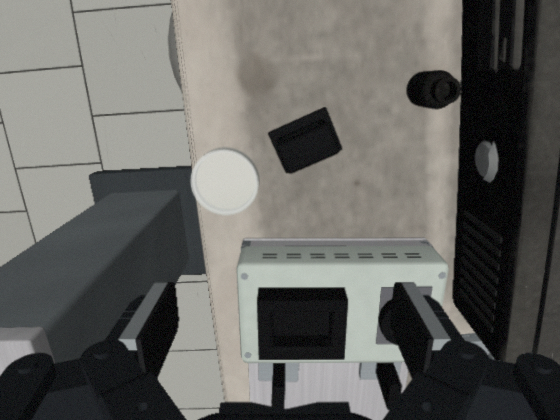

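The plug is at about (305,141) with flange corners (268,137), (325,108), (342,155) and (291,174). The petri dish is at (225,180) and the vial at (433,90). Both loaded blades stand at equal depth at (278,385) and (383,383). I'll fit the plug silhouette numerically.

```bash
cat >> lib.py <<'E'
from scipy.optimize import minimize
def box(sx,sy,z0,z1): return np.array([(a*sx/2,b*sy/2,z) for a in(-1,1) for b in(-1,1) for z in(z0,z1)])/1000.
PLUG=[box(30,44,0,16),box(38,52,16,22),box(24,42,22,62)]
def sil(d,pose,roi,parts=PLUG,z0=0,S=4):
    x0,y0,x1,y1=roi; m=np.zeros(((y1-y0)*S,(x1-x0)*S),np.uint8)
    for b in parts:
        p=(project(d,place(pose,b+[0,0,z0]))-[x0-.5,y0-.5])*S
        cv2.fillConvexPoly(m,cv2.convexHull(np.int32(np.round(p*16))),255,shift=4)
    return cv2.resize(m,(x1-x0,y1-y0),interpolation=cv2.INTER_AREA)/255.
def fit_plug(d,p0,thr=75,z0=0):
    c=project(d,place(p0,[(0,0,.03+z0)]))[0].astype(int); r=75
    roi=(max(c[0]-r,0),max(c[1]-r,0),min(c[0]+r,560),min(c[1]+r,420))
    g=cv2.cvtColor(d["color"],cv2.COLOR_RGB2GRAY)[roi[1]:roi[3],roi[0]:roi[2]]
    n,l=cv2.connectedComponents((g<thr).astype(np.uint8)); q=c-[roi[0],roi[1]]
    k=l[q[1],q[0]]; obs=(l==k).astype(float) if k else None
    f=lambda p:np.abs(sil(d,p,roi,z0=z0)-obs).sum()
    best=min((minimize(f,[p0[0],p0[1],a],method="Nelder-Mead",options=dict(initial_simplex=[[p0[0],p0[1],a],[p0[0]+.01,p0[1],a],[p0[0],p0[1]+.01,a],[p0[0],p0[1],a+.15]],xatol=1e-5,fatol=.1)) for a in np.radians([-75,-50,-25,0,25,50,75,90])),key=lambda r:r.fun)
    return best.x,best.fun,obs.sum()
E
python3 - <<'E'
from lib import *
d=np.load("pics/w8.npy",allow_pickle=True).item()
c=unproj(d,[(305,141)],.03)[0];print(c)
p=None
for thr in (60,80):
    p,f,a=fit_plug(d,[c[0],c[1],0],thr);print(p.round(4),np.degrees(p[2]),f,a)
# second look from nearer, camera above it, with the tool yaw for grasping
ty=np.degrees(p[2])+90; ty=(ty+180)%360-180
print("tool yaw",ty, project(d,[[*status.read_tcp_pos()]]))
E
```

```text
[0.46048428 0.36512567 0.03      ]
[ 0.4605  0.3645 -1.1869] -68.00361524502799 234.5450980392157 2913.0
[0.4607 0.3644 1.9245] 110.26608661273433 162.71372549019605 2990.0
tool yaw -159.73391338726566 [[281.39634924 286.10540495]]
```

Run:
```python
from lib import *
ptp([.4607,.3644,.19],-159.7); arm.sleep(.1); d=snap("wrist","w9")
q,f,a=fit_plug(d,[.4607,.3644,1.92],80);print(q.round(4),np.degrees(q[2]),f,a); st()
t=np.load("pics/top8.npy",allow_pickle=True).item()
q,f,a=fit_plug(t,[.4607,.3644,1.92],80);print("top",q.round(4),np.degrees(q[2]),f,a)
```

```text
[ 0.4608  0.3638 -1.1984] -68.66125617619342 187.4549019607843 2906.0
 t 43.7 F [-0.3  0.  -0.1] w 0.0855 tcp [0.4607 0.3643 0.19  ]
top [ 0.485   0.3766 -1.0643] -60.981274935718574 5029.301960784314 5281.0
```

```bash
sed -i 's/def fit_plug(d,p0,thr=75,z0=0):/def fit_plug(d,p0,thr=75,z0=0,parts=PLUG,angs=(-75,-50,-25,0,25,50,75,90)):/; s/f=lambda p:np.abs(sil(d,p,roi,z0=z0)-obs)/f=lambda p:np.abs(sil(d,p,roi,parts,z0)-obs)/; s/np.radians(\[-75,-50,-25,0,25,50,75,90\])/np.radians(angs)/' lib.py
python3 - <<'E'
from lib import *
s0=lp(.0512,.0352,.0)
for n in ("w1","w8","w8a"):
    d=np.load(f"pics/{n}.npy",allow_pickle=True).item()
    for thr in (50,70,):
        q,f,a=fit_plug(d,[s0[0],s0[1],L[2]],thr,parts=[box(56,70,64,84)],angs=(87,));print(n,thr,q.round(4),np.degrees(q[2]),f,a)
print(s0)
g=[.4608,.3641]
lin([*g,.12],.15); lin([*g,.025],.1); st("dn"); claw.grasp(); st("grip"); lin([*g,.06],.08); st("lift"); snap("wrist","w10")
E
```

```text
w1 50 [0.4497 0.2245 1.5158] 86.85013287395391 331.0745098039215 6450.0
w1 70 [0.4498 0.2246 1.519 ] 87.0309591692704 237.98039215686276 6547.0
w8 50 [0.4504 0.2245 1.5148] 86.7898198243813 345.80784313725485 6172.0
w8 70 [0.4501 0.2248 1.5155] 86.83360718130992 258.2196078431373 6262.0
w8a 50 [0.4493 0.2241 1.5167] 86.89877453812085 423.9176470588235 6065.0
w8a 70 [0.4496 0.225  1.5215] 87.17363365571141 206.71764705882353 6286.0
[0.4489874  0.22424725 0.        ]
dn t 45.5 F [ 0.1  0.1 -0.1] w 0.0855 tcp [0.4613 0.3644 0.0257]
grip t 46.0 F [-0.4 -0.8  2.7] w 0.0232 tcp [0.4611 0.3643 0.0253]
lift t 46.6 F [-0.7 -0.7 -1.3] w 0.0234 tcp [0.4608 0.3641 0.0602]
```

Run:
```python
from lib import *
lin([.4608,.3641,.135],.15); ptp([.4499,.2246,.135],177.0); st("over"); snap("wrist","w11")
lin([.4499,.2246,.115],.08); st()
for z in np.arange(.112,.0915,-.002):
    lin([.4499,.2246,z],.03); F=status.read_contact_force(); print(round(z,4),F.round(1),round(status.read_tcp_pos()[2],4),round(status.read_grip_width(),4))
    if F[2]>15 or np.hypot(*F[:2])>12: break
snap("wrist","w12")
```

```text
over t 48.0 F [-0.6  0.3 -1. ] w 0.0231 tcp [0.4496 0.224  0.1343]
 t 48.4 F [-0.2  0.5 -0.1] w 0.0234 tcp [0.4494 0.2251 0.1145]
0.112 [-0.4 -0.2 -0.5] 0.1121 0.0232
0.11 [-0.   0.  -1.3] 0.11 0.0231
0.108 [-0.4 -1.1  0.3] 0.1079 0.0234
0.106 [ 0.5  0.5 -0.7] 0.1058 0.0235
0.104 [-0.   0.4 -1.8] 0.1038 0.0233
0.102 [-0.4 -0.3 -0.8] 0.1019 0.0233
0.1 [-0.1  0.1 -0.3] 0.0999 0.0233
0.098 [-0.1  1.  -0.6] 0.0978 0.0232
0.096 [ 1.1  0.6 -0.7] 0.0959 0.0235
0.094 [-0.9  1.1 -0.6] 0.0938 0.0234
0.092 [-2.8 -0.4 11.4] 0.0932 0.0233
```

Run:
```python
from lib import *
claw.open_jaws(); st("open"); lin([.4499,.2246,.18],.15)
ptp([.50,.13,.27],LY); arm.sleep(.1); d=snap("wrist","w13"); snap("top","top13"); st()
im=cv2.resize(cv2.imread("pics/w13.png"),(800,600),interpolation=cv2.INTER_CUBIC); cv2.imwrite("pics/v13.png",im)
for z in (.085,.095): print(project(d,[lp(.0515,-.049,z)])*800/560)
print(project(d,[[.4499,.2246,.13]])*800/560,"tray ends:",[(project(d,place([*lp(.01,y,0)[:2],L[2]],TR[:2]+[0,0,.008]))*800/560).round(0).tolist() for y in (-.051,.051)])
```

```text
open t 51.8 F [ 0.8 -0.  -0.1] w 0.0853 tcp [0.4498 0.2246 0.0919]
 t 54.0 F [ 0.1 -0.1 -0. ] w 0.0853 tcp [0.4997 0.1303 0.2696]
[[454.55803403 101.04944211]]
[[456.08530994 100.5531587 ]]
[[293.39067113  98.36941831]] tray ends: [[[417.0, 260.0], [473.0, 260.0]], [[282.0, 260.0], [338.0, 260.0]]]
```

View pics/v13.png

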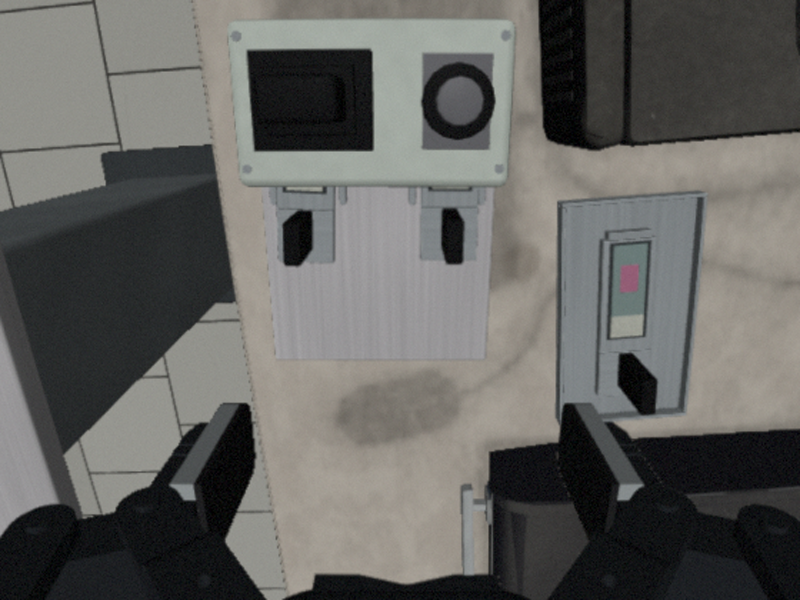

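The plug is seated in the socket and both new trays are home at equal depth (tail row about 262, as predicted). The exposed tray lies flat mid-dish at (628,313), and the button is at (461,100), about 4 mm right of my estimate. Pressing it now.

Run:
```python
from lib import *
B=lambda z: lp(.0515,-.0525,z)
claw.grasp(); ptp(B(.14),LY); lin(B(.11),.1); st()
first=None
for z in np.arange(.108,.070,-.0015):
    lin(B(z),.03); F=status.read_contact_force(); print(round(z,4),F.round(1),round(status.read_tcp_pos()[2],4))
    if F[2]>12: break
arm.sleep(.3); st("pressed"); snap("top","top14")
lin(B(.13),.08); lin(B(.18),.15); ptp([.40,.0,.30],LY); arm.sleep(.5); st()
snap("wrist","w15")
```

```text
t 55.9 F [ 0.5 -0.1 -0.7] w 0.0002 tcp [0.537  0.2195 0.111 ]
0.108 [-0.  -0.6  0.4] 0.1086
0.1065 [0.1 0.2 0.6] 0.1065
0.105 [-1.  -0.7 -0.9] 0.1049
0.1035 [-0.  -0.2 -0.3] 0.1034
0.102 [ 0.  -0.4  1.3] 0.1019
0.1005 [ 0.5  0.8 -0.2] 0.1004
0.099 [ 0.2  0.6 -0.2] 0.0989
0.0975 [-0.  -0.4  0.2] 0.0974
0.096 [ 1.2 -0.8 -0.4] 0.0959
0.0945 [ 0.1 -0.3  0.8] 0.0944
0.093 [-0.1  0.   0.4] 0.0929
0.0915 [ 1.   0.9 -0.1] 0.0914
0.09 [ 0.8  0.2 -0.8] 0.0899
0.0885 [-0.5 -0.6 -0.2] 0.0884
0.087 [ 0.4 -0.6  0.6] 0.0871
0.0855 [-0.2 -0.8  0.9] 0.0856
0.084 [1.6 0.3 2.1] 0.0841
0.0825 [0.3 0.1 3.5] 0.0826
0.081 [-0.2 -0.9  4.3] 0.0812
0.0795 [-3.3 -0.2 14. ] 0.0809
pressed t 61.2 F [-2.7 -0.7 13.9] w 0.0002 tcp [0.5369 0.2201 0.0809]
 t 64.1 F [ 0.1 -0.4  1. ] w 0.0 tcp [4.001e-01 2.000e-04 2.999e-01]
```

```bash
python3 -c "
from bench import ticket; print(ticket.hand_in())"
```

```text
the job is handed in; nothing more can be done
None
```

I moved the exposed tray into the dish, loaded both new trays home in bay_0 and bay_2, seated the plug, pressed the start button fully and released it, and handed the job in at about 64 s of robot time; the hand-in returned no verdict.

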